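# Take the measured stone specimen off the slide and hold it level

## Task

The stone specimen has been measured and lies on the blue carrier under the dial gauge. Push the carrier by its orange post along the rail until it clicks into the next station, between the two green blocks, with the specimen still lying on it; then grip the specimen, lift it straight up about 10 cm clear of the carrier and keep it there steady and level for a few seconds. Finish while still holding it in the air, with the carrier left in its station, and do not knock the gauge stand or disturb the other things on the bench.

Things in the scene. Friction and masses are not known exactly. Their poses are not given: they have to be found in the camera images.
- carrier: The blue carrier on the rail, axes as the rig's; origin 26 mm below carrier_deck, 34 mm above the bench. It slides only along the rail, starts at rig y = 70 to 120 mm and belongs at rig y = -80 mm: there a sprung ball detent pulls it in over the last 5 mm and holds it; getting in takes 6 to 11 N. The end stop at rig y = -120 mm is too far. Friction 2 N: it stays where left.
- rig: Fixed slide unit: grey base plate 120 x 500 x 12 mm, steel rail along its y axis. Origin on the bench under the rail's centre line; the carrier travels towards its -y; the gauge stand is on its +x side. At rig y = -80 mm a green block (16 x 30 mm, 24 mm high) at either side of the plate marks the next station.
- carrier_deck (a point): Centre of the carrier where the specimen's underside rests, 60 mm above the bench, on two black cross bars (12 mm wide, 75 mm long across the rail, 16 mm high, 50 mm either side of this point along the rail). Blue plate below: 100 mm across x 200 mm along the rail, top 16 mm below this point. Axes as the rig's.
- post_top (a point): Centre of the top of the upright orange push post on the carrier: 16 mm diameter, 66 mm tall, its top 110 mm above the bench, on an arm at the carrier's robot side: 105 mm to rig -x and 75 mm to rig +y of the carrier's centre.
- station (a point): Fixed point where carrier_deck lies when the carrier sits in the next station.
- slab: The stone specimen: beige bar with brown veins, 50 mm (own x) x 150 mm (own y, about along the rail) x 22 mm thick (z), about 0.3 to 0.6 kg, uniform. Origin at the centre of its underside.
- gauge: Dial gauge stand fixed to the rig: red foot 90 x 100 mm, steel column 280 mm tall; origin under the column at rig x 135, y 100 mm. Its arm reaches 135 mm to rig -x over the rail, 205 mm high, with a round dial (58 mm diameter, 22 mm thick, centre 145 mm high) and a spindle ending 96 mm above the bench, 14 mm over the specimen.
- spray_bottle: White spray bottle with green head, 70 mm diameter, 213 mm tall; origin under its centre.
- pencil_pot: Black open pot, 76 mm diameter, 95 mm tall; origin under its centre.
- weight: Brass knobbed weight, 48 mm diameter, 70 mm tall; origin under its centre.
- pink_tile: Loose pink stone tile 100 x 100 x 12 mm; origin under its centre.
- slate_tile: Loose dark slate tile 100 x 100 x 12 mm; origin under its centre.
- brush: Hand brush lying on the bench, 200 mm long (own x), 42 mm wide, 20 mm high, wooden handle; origin under its middle.
There are look-alikes about, which are no part of the job. Leave any black, turquoise or yellow look-alike of the slab alone.

How it is judged:
By the outcome, as a careful person would: the job done as asked, in the order asked, and still so for the second after the job is handed in, while the arm keeps its last pose, push and grip.
It also fails if it takes over 54 s, if anything falls off the work surface, if the arm or the gripper's body presses on something with over 40 N, if the wrist force passes 120 N, or if a joint passes its speed limit or range.

## Robot

A 6-joint arm with a two-finger parallel gripper is mounted at the origin on the work surface. World frame = base frame: x ahead of the robot, y to its left, z up, the work surface at z = 0. Lengths are in m, angles in rad, forces in N, time in s.
With the tool pointing down it reaches from about 0.35 to 0.875 m from the base axis. Payload 4.2 kg.
Tool frame: the origin (TCP) lies on the front face of the gripper's body, between the roots of the fingers; the fingertips stand 73 mm ahead of it and the grasp point (between the pads) lies 54 mm ahead of it (arm.finger_overhang is the distance from the TCP to the fingertips, in m); y points along the fingers, z is the direction in which the jaws open and shut, and the axes are right-handed (so a half turn about y gives the same grasp; the last joint's range is limited). The gripper opens to 85 mm and grips with 20 to 120 N. Pads are 22 mm wide; open, the fingers measure 114 mm over their backs; the gripper's body (76 mm by 85 mm) begins 54 mm behind the grasp point. The pads swing forward as they close: fully open they stand 13 mm farther back than shut.
Start: joints at [1.505, 0.385, 0.008, 0, -1.194, -0.259], TCP at [0.199, 0.592, 0.304] pointing down, gripper open.
Joint ranges: [-3.14, 3.14], [-1.21, 2.06], [-1.07, 1.41], [-3.16, 2.05], [-2.99, -0.16], [-3.1, 3.1]. Speed limits (rad/s): [2.79, 2.79, 3.14, 3.14, 3.14, 3.14].

## Interface

Orientations are given as a 3x3 rotation matrix whose columns are the frame's x, y, z axes.
In Python, from bench import arm gives the robot as it stands.
- The arm moves only by the tool carry_out, never from a script. Its argument "increments" is a list of rows, each an object of numbers: "ax", "ay", "az": the turn, a rotation vector about the world's x, y, z in rad; "dx", "dy", "dz": the shift along the world's x, y, z in mm; "hand": the closure, from 0 (fully open) to 1 (shut). In form: [{"ax": .., "ay": .., "az": .., "dx": .., "dy": .., "dz": .., "hand": ..}, ...]. A call has 1 to 8 rows; each row is the pose to reach, as a shift and turn from the pose commanded when the call began; what a row does not reach only later rows make up. A row lasts 1/10 s, in which the tool goes at most 50 mm and 8.59 degrees, less where a joint would pass 70% of its speed; a pose out of reach is approached as far as the arm can. A call with a gripper value outside its range is refused whole. The fingers move at their own pace and stop on an object; the grip force is fixed at half the most. Time passes only in rows, so rows that repeat a pose let the fingers close. It gives the time, the measured TCP pose, the force and the opening at its end, in the units of the state.
- arm.get_state(): the state, without advancing time (a new reading comes with each control period).
- arm.get_image(name): name is "side" or "top"; returns a dict with "image" (384x512x3 uint8, red, green, blue), "fx", "fy", "cx", "cy" (pixels), "position" and "orientation" of the camera in the world. Camera axes: x right, y up, looking along -z (the intrinsics and any distortion apply to the point x, -y, -z); pixel columns grow to the right and rows downward; lengths in m; the calibration is good to about 2 mm. A picture is of the moment at which its call begins. There is no depth.
- arm.finish_job(): hands the job in, once; it reports no verdict.
The state is a dict: "time_s": time; "qpos": joint angles; "joint_velocities": joint speeds; "joint_efforts": joint torques, N m; "position": TCP position; "orientation": TCP orientation; "force": force on the tool from outside, world axes, zero at the start; "torque": the same for the moment, N m; "opening": finger opening in m.
Only numpy, scipy, OpenCV 4.12 (cv2) and the standard library are available. Lean on these libraries where they do the work, as an engineer would, in place of code of your own. Each camera call takes 0.05 s, during which the arm holds its last target. There are 200 camera calls.

## Working session

There is one attempt and no reset: what is moved stays moved. The work goes in short steps, Python scripts to look and compute and a tool call to move; the robot and the scene stay as the last step left them, time stands still between calls to the robot, and variables do not carry over. Pictures are saved under pics/ and viewed, about 8 in all and at most 12, crops included, and the job is handed in when it is done.

Besides the shell and the picture viewer there is one more tool, called after "Request:" as name([rows], argument=value, ...), one row to a line, values as JSON. carry_out: Moves the arm, as the interface text tells. Its arguments: {"type":"object","properties":{"increments":{"type":"array"}},"required":["increments"]}

```bash
mkdir -p pics; ls; cat > h.py <<'E'
import numpy as np, cv2, sys
sys.path.insert(0,'.')
from bench import arm
def grab(n):
    d=arm.get_image(n); return d
def ray(d,u,v):
    x=np.array([(u-d['cx'])/d['fx'],-(v-d['cy'])/d['fy'],-1.]); 
    R=np.array(d['orientation']); w=R@x; return np.array(d['position']),w/np.linalg.norm(w)
def onz(d,u,v,z):
    p,w=ray(d,u,v); return p+w*(z-p[2])/w[2]
def proj(d,P):
    c=np.array(d['orientation']).T@(np.array(P)-np.array(d['position']))
    return d['cx']+d['fx']*c[0]/-c[2], d['cy']-d['fy']*c[1]/-c[2]
def save(d,n,crop=None,s=1):
    im=d['image'][:,:,::-1]
    if crop: im=im[crop[1]:crop[3],crop[0]:crop[2]]
    cv2.imwrite('pics/'+n,cv2.resize(np.ascontiguousarray(im),None,fx=s,fy=s,interpolation=cv2.INTER_CUBIC))
E
python3 - <<'E'
from h import *
import pickle
for n in('top','side'):
    d=grab(n); save(d,n+'0.png',s=1.5); pickle.dump(d,open(n+'0.pkl','wb'))
    print(n,{k:(v if k!='image' else 0) for k,v in d.items()})
print(arm.get_state())
E
```

```text
pics
top {'image': 0, 'fx': 363.1185774302121, 'fy': 363.1185774302121, 'cx': 256.38009268944313, 'cy': 191.78295525798234, 'position': array([ 0.43605708, -0.02467096,  1.19410333]), 'orientation': array([[ 0.02633287,  0.99586175, -0.08698245],
       [-0.99916896,  0.0289284 ,  0.02871493],
       [ 0.03111236,  0.08615401,  0.99579592]])}
side {'image': 0, 'fx': 424.9917317444749, 'fy': 424.9917317444749, 'cx': 254.35761408483768, 'cy': 188.67903589650504, 'position': array([ 0.32938592, -1.09158923,  1.05215772]), 'orientation': array([[ 0.98011795,  0.11559574, -0.16126509],
       [-0.19726127,  0.6552367 , -0.72921387],
       [ 0.02137278,  0.74652696,  0.66501181]])}
{'time_s': 0.1, 'qpos': array([ 1.50456713e+00,  3.85466193e-01,  6.79572274e-03, -4.28636617e-04,
       -1.19395666e+00, -2.58612179e-01]), 'joint_velocities': array([ 0.00013446, -0.0013941 ,  0.00397809,  0.00119234,  0.00075004,
       -0.00121076]), 'joint_efforts': array([-4.10588646e-04, -3.93318129e+01,  1.88931119e+01,  4.19808403e+00,
       -2.58230568e-03,  3.33223966e-06]), 'position': array([0.19932528, 0.59198472, 0.3029529 ]), 'orientation': array([[-9.47650916e-01, -5.18848428e-04, -3.19307801e-01],
       [ 3.19308212e-01, -1.80038344e-03, -9.47649210e-01],
       [-8.31901736e-05, -9.99998245e-01,  1.87180758e-03]]), 'force': array([ 1.03590463, -0.74357432,  0.18809446]), 'torque': array([-0.02685693,  0.08389172,  0.02398104]), 'opening': 0.08563464007037949}
```

View pics/top0.png

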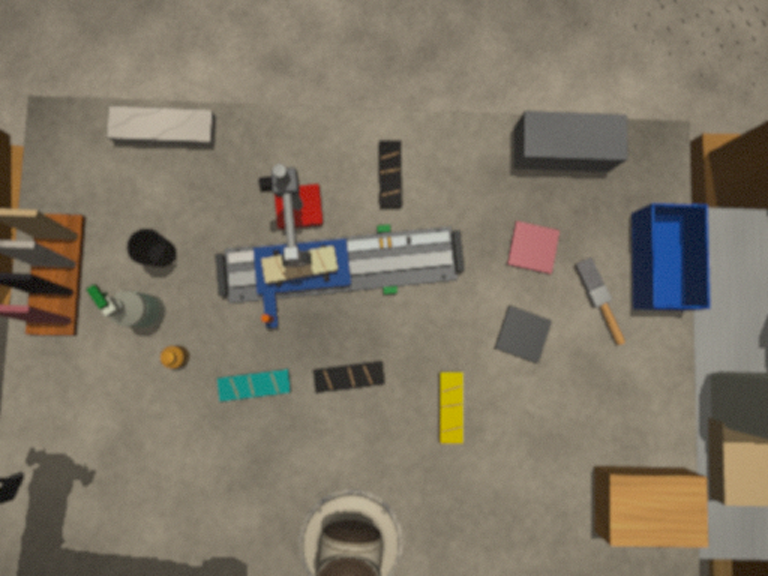

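View pics/side0.png

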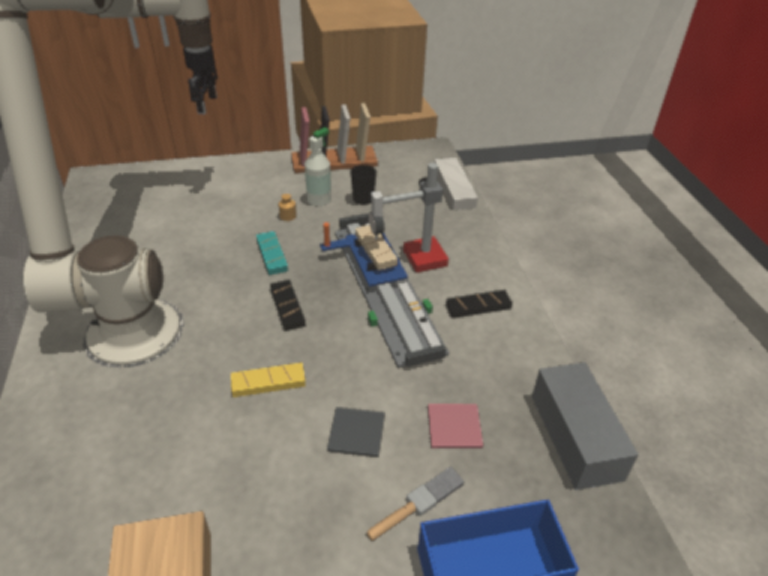

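The top view shows the carrier (blue, ~px 200,178 in the raw image) with the beige slab under the dial, the orange post at ~(177,213), and the green blocks at (256,153) and (260,194). Rig -y points roughly along world -y. Bar-like things: beige (200,176) on the carrier is the specimen. The turquoise (170,257), black (232,251) and (260,116), yellow (301,271) and white (107,83) bars are look-alikes. Next I'll measure by colour masks and take an enlarged crop.

```bash
python3 - <<'E'
from h import *
import pickle
D={n:pickle.load(open(n+'0.pkl','rb')) for n in('top','side')}
rng={'green':((45,90,40),(80,255,255)),'orange':((3,150,120),(14,255,255)),'blue':((105,120,50),(125,255,255)),'beige':((15,45,120),(32,150,255)),'red':((0,180,90),(2,255,255))}
roi={'top':(140,140,315,230),'side':(205,120,310,245)}
for n,d in D.items():
    hsv=cv2.cvtColor(d['image'],cv2.COLOR_RGB2HSV); x0,y0,x1,y1=roi[n]
    for k,(a,b) in rng.items():
        m=cv2.inRange(hsv,a,b); z=np.zeros_like(m); z[y0:y1,x0:x1]=m[y0:y1,x0:x1]
        cs,_=cv2.findContours(z,cv2.RETR_EXTERNAL,cv2.CHAIN_APPROX_NONE)
        for c in cs:
            if cv2.contourArea(c)<6: continue
            r=cv2.minAreaRect(c); print(n,k,cv2.contourArea(c),np.round(cv2.boxPoints(r),1).tolist(),'c',np.round(r[0],1), 'top/bot', c[c[:,0,1].argmin(),0],c[c[:,0,1].argmax(),0])
save(D['top'],'crop_top.png',(140,100,320,235),4.4)
save(D['side'],'crop_side.png',(200,95,320,250),3.8)
E
```

```text
top green 29.5 [[256.0, 191.0], [264.0, 191.0], [264.0, 195.0], [256.0, 195.0]] c [260. 193.] top/bot [257 191] [256 195]
top green 26.0 [[252.0, 150.0], [259.0, 150.0], [259.0, 154.0], [252.0, 154.0]] c [255.5 152. ] top/bot [253 150] [252 154]
top orange 14.0 [[173.5, 211.5], [176.5, 208.5], [179.5, 211.5], [176.5, 214.5]] c [176.5 211.5] top/bot [175 210] [176 214]
top orange 16.5 [[199.1999969482422, 145.10000610351562], [202.1999969482422, 138.10000610351562], [209.0, 141.0], [206.0, 148.0]] c [204.1 143.1] top/bot [202 140] [206 148]
top blue 662.0 [[168.60000610351562, 165.5], [230.0, 159.5], [234.39999389648438, 205.0], [173.10000610351562, 211.0]] c [201.5 185.2] top/bot [225 160] [183 210]
top beige 9.0 [[205.0, 229.0], [205.0, 225.0], [211.0, 225.0], [211.0, 229.0]] c [208. 227.] top/bot [210 225] [205 229]
top beige 198.0 [[174.0, 172.1999969482422], [188.3000030517578, 169.3000030517578], [191.5, 185.5], [177.3000030517578, 188.3000030517578]] c [182.8 178.8] top/bot [185 170] [178 188]
top beige 234.0 [[206.0, 165.0], [223.0, 165.0], [223.0, 182.0], [206.0, 182.0]] c [2
[... 894 characters left out ...]
0.3000030517578], [260.6000061035156, 197.5]] c [244.  175.2] top/bot [233 157] [247 189]
side beige 26.0 [[271.3999938964844, 202.10000610351562], [276.5, 198.6999969482422], [280.6000061035156, 204.89999389648438], [275.5, 208.3000030517578]] c [276.  203.5] top/bot [273 201] [275 207]
side beige 184.0 [[244.10000610351562, 165.6999969482422], [254.60000610351562, 158.1999969482422], [265.3999938964844, 173.3000030517578], [254.89999389648438, 180.8000030517578]] c [254.7 169.5] top/bot [252 160] [255 178]
side beige 75.0 [[236.5, 150.8000030517578], [248.0, 149.10000610351562], [249.3000030517578, 158.0], [237.8000030517578, 159.60000610351562]] c [242.9 154.4] top/bot [242 150] [241 159]
```

View pics/crop_top.png

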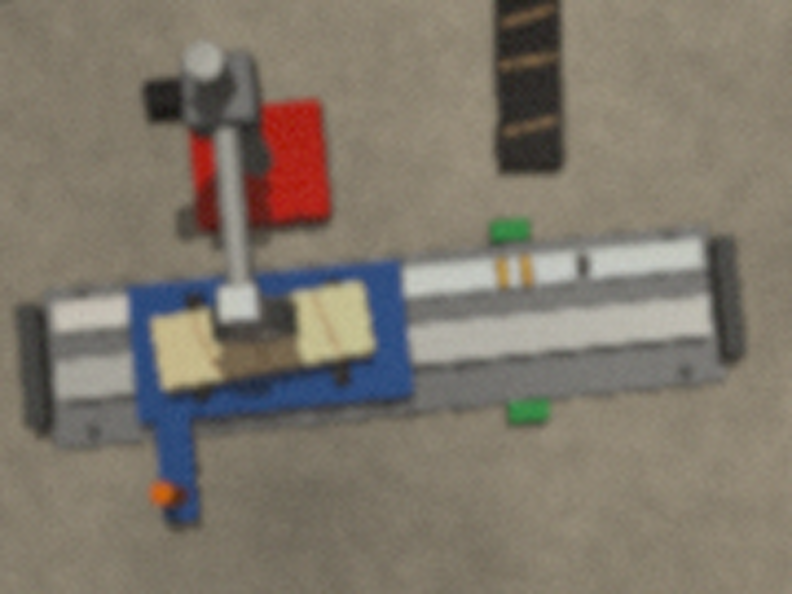

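View pics/crop_side.png

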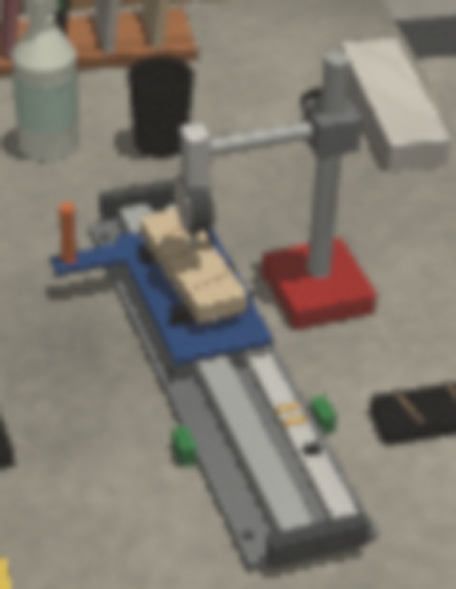

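```bash
python3 - <<'E'
from h import *
import pickle
d=pickle.load(open('top0.pkl','rb')); s=pickle.load(open('side0.pkl','rb'))
f=lambda x,y,z:onz(d,(x+.5)/4.4-.5+140,(y+.5)/4.4-.5+100,z)
g1=f(510,230,.024);g2=f(528,410,.024);post=f(162,493,.110)
sl=[f(*p,.082) for p in((150,317),(163,390),(375,352),(362,281))]
bl=[f(*p,.044) for p in((130,287),(143,423),(412,396),(402,262))]
print('green',g1,g2,np.linalg.norm(g1-g2)); print('post',post)
rx=(g1-g2);rx/=np.linalg.norm(rx); print('yaw from greens',np.arctan2(rx[1],rx[0]))
b=np.array(bl);print('blue',b.round(4).tolist(),b.mean(0)); ry=(b[0]+b[1]-b[2]-b[3]); print('yaw blue',np.arctan2(-ry[0],ry[1]),np.linalg.norm(ry)/2)
# rig ends (plate z .012)
sA=np.array(sl);print('slab',sA.mean(0)); v=sA[0]+sA[1]-sA[2]-sA[3];print('yaw slab',np.arctan2(-v[0],v[1]),np.linalg.norm(v)/2)
yaw=np.arctan2(-ry[0],ry[1]);X=np.array([np.cos(yaw),np.sin(yaw),0]);Y=np.array([-X[1],X[0],0])
st=(g1+g2)/2; rig=st+.08*Y; 
for n,p in(('rig',rig),('post',post),('blue',b.mean(0)),('slab',sA.mean(0))): print(n,p,'in rig',(p-rig)@X,(p-rig)@Y)
# post bottom check with side: crop (67,204) top
r=lambda x,y,z:onz(s,(x+.5)/3.8-.5+200,(y+.5)/3.8-.5+95,z)
print('side post',r(67,206,.11),'greens',r(184,436,.024),r(321,403,.024))
E
```

```text
green [ 0.6689591  -0.05216468  0.024     ] [ 0.53528156 -0.06896364  0.024     ] 0.13472894856480166
post [0.46476302 0.17946964 0.11      ]
yaw from greens 0.1250124946994903
blue [[0.6144, 0.2216, 0.044], [0.5162, 0.2077, 0.044], [0.5413, 0.0158, 0.044], [0.6389, 0.0262, 0.044]] [0.5776883  0.11781394 0.044     ]
yaw blue 0.12728403858959153 0.19521358925738455
slab [0.57761832 0.11980597 0.082     ]
yaw slab 0.20552882874640435 0.14941252165988242
rig [0.59196508 0.01878867 0.024     ] in rig 0.0 0.0
post [0.46476302 0.17946964 0.11      ] in rig -0.10577609172506912 0.17552822806051127
blue [0.5776883  0.11781394 0.044     ] in rig -0.0015909577778362907 0.10003649444697588
slab [0.57761832 0.11980597 0.082     ] in rig -0.0014075002700659023 0.10202128791971177
side post [0.46600271 0.18353442 0.11      ] greens [ 0.53613526 -0.06552541  0.024     ] [ 0.66970624 -0.0449687   0.024     ]
```

The crops confirm that the beige veined bar on the blue carrier is the slab, with its middle shaded by the dial. The rig yaw is about 0.127, and the post's top is at about (0.465, 0.181). I'll move behind the post with the fingers shut.

Request:
carry_out([
  {"dx": 261,"dy": -362,"dz": 0,"az": -1.12,"hand": 1},
  {"dx": 261,"dy": -362,"dz": 0,"az": -1.12,"hand": 1},
  {"dx": 261,"dy": -362,"dz": 0,"az": -1.12,"hand": 1},
  {"dx": 261,"dy": -362,"dz": 0,"az": -1.12,"hand": 1},
  {"dx": 261,"dy": -362,"dz": 0,"az": -1.12,"hand": 1},
  {"dx": 261,"dy": -362,"dz": 0,"az": -1.12,"hand": 1},
  {"dx": 261,"dy": -362,"dz": 0,"az": -1.12,"hand": 1},
  {"dx": 261,"dy": -362,"dz": 0,"az": -1.12,"hand": 1},
])

```text
schema error: expected keys ax, ay, az, dx, dy, dz, hand
```

Request:
carry_out([
  {"ax": 0,"ay": 0,"az": -1.12,"dx": 261,"dy": -362,"dz": 0,"hand": 1},
  {"ax": 0,"ay": 0,"az": -1.12,"dx": 261,"dy": -362,"dz": 0,"hand": 1},
  {"ax": 0,"ay": 0,"az": -1.12,"dx": 261,"dy": -362,"dz": 0,"hand": 1},
  {"ax": 0,"ay": 0,"az": -1.12,"dx": 261,"dy": -362,"dz": 0,"hand": 1},
  {"ax": 0,"ay": 0,"az": -1.12,"dx": 261,"dy": -362,"dz": 0,"hand": 1},
  {"ax": 0,"ay": 0,"az": -1.12,"dx": 261,"dy": -362,"dz": 0,"hand": 1},
  {"ax": 0,"ay": 0,"az": -1.12,"dx": 261,"dy": -362,"dz": 0,"hand": 1},
  {"ax": 0,"ay": 0,"az": -1.12,"dx": 261,"dy": -362,"dz": 0,"hand": 1},
])

```text
time_s: 0.9
position: [0.4339, 0.2659, 0.3038]
orientation: [[-0.122, -0.0, -0.993], [0.993, -0.0, -0.122], [-0.0, -1.0, 0.0]]
force: [0.6, 1.0, 1.3]
opening: -0.0
```

Request:
carry_out([
  {"ax": 0,"ay": 0,"az": 0.005,"dx": 26,"dy": -36,"dz": 0,"hand": 1},
  {"ax": 0,"ay": 0,"az": 0.005,"dx": 26,"dy": -36,"dz": -40,"hand": 1},
  {"ax": 0,"ay": 0,"az": 0.005,"dx": 26,"dy": -36,"dz": -80,"hand": 1},
  {"ax": 0,"ay": 0,"az": 0.005,"dx": 26,"dy": -36,"dz": -120,"hand": 1},
  {"ax": 0,"ay": 0,"az": 0.005,"dx": 26,"dy": -36,"dz": -150,"hand": 1},
  {"ax": 0,"ay": 0,"az": 0.005,"dx": 26,"dy": -36,"dz": -165,"hand": 1},
  {"ax": 0,"ay": 0,"az": 0.005,"dx": 26,"dy": -36,"dz": -165,"hand": 1},
])

```text
time_s: 1.6
position: [0.4581, 0.2307, 0.1362]
orientation: [[-0.13, -0.005, -0.991], [0.991, -0.004, -0.13], [-0.004, -1.0, 0.006]]
force: [0.7, -0.6, 0.3]
opening: -0.0005
```

```bash
python3 - <<'E'
from h import *
d=grab('side'); save(d,'side1.png',(170,60,320,240),3.3)
s=arm.get_state(); print(s['position'],s['force'],s['qpos'])
E
```

```text
[0.45898767 0.2314576  0.13791262] [0.02214946 0.4357983  0.30008346] [ 7.83199087e-01  3.89708574e-01 -4.72052223e-01  9.54392976e-05
 -7.12107187e-01 -6.52225626e-01]
```

View pics/side1.png

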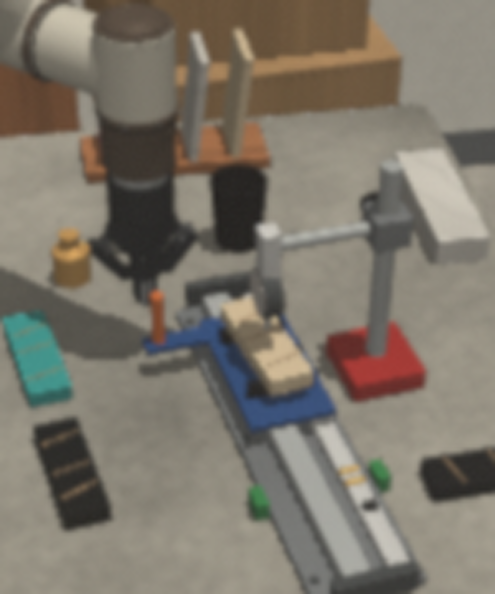

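The shut fingers stand just behind the orange post (~px 157,295 in the crop), aligned with the rail. Pushing gently.

Request:
carry_out([
  {"ax": 0,"ay": 0,"az": 0,"dx": 2.5,"dy": -19.8,"dz": 0,"hand": 1},
  {"ax": 0,"ay": 0,"az": 0,"dx": 3.3,"dy": -25.8,"dz": 0,"hand": 1},
  {"ax": 0,"ay": 0,"az": 0,"dx": 3.9,"dy": -30.8,"dz": 0,"hand": 1},
  {"ax": 0,"ay": 0,"az": 0,"dx": 4.5,"dy": -35.7,"dz": 0,"hand": 1},
  {"ax": 0,"ay": 0,"az": 0,"dx": 5.2,"dy": -41.7,"dz": 0,"hand": 1},
  {"ax": 0,"ay": 0,"az": 0,"dx": 6.2,"dy": -48.6,"dz": 0,"hand": 1},
  {"ax": 0,"ay": 0,"az": 0,"dx": 7.2,"dy": -56.5,"dz": 0,"hand": 1},
  {"ax": 0,"ay": 0,"az": 0,"dx": 8.2,"dy": -64.5,"dz": 0,"hand": 1},
])

```text
time_s: 2.45
position: [0.4678, 0.1669, 0.139]
orientation: [[-0.131, 0.0, -0.991], [0.991, 0.0, -0.131], [0.0, -1.0, -0.001]]
force: [0.5, 2.2, 0.9]
opening: 0.0002
```

Request:
carry_out([
  {"ax": 0,"ay": 0,"az": 0,"dx": 1.0,"dy": -8,"dz": 0,"hand": 1},
  {"ax": 0,"ay": 0,"az": 0,"dx": 2.0,"dy": -16,"dz": 0,"hand": 1},
  {"ax": 0,"ay": 0,"az": 0,"dx": 3.0,"dy": -24,"dz": 0,"hand": 1},
  {"ax": 0,"ay": 0,"az": 0,"dx": 4.1,"dy": -32,"dz": 0,"hand": 1},
  {"ax": 0,"ay": 0,"az": 0,"dx": 5.1,"dy": -40,"dz": 0,"hand": 1},
  {"ax": 0,"ay": 0,"az": 0,"dx": 6.1,"dy": -48,"dz": 0,"hand": 1},
  {"ax": 0,"ay": 0,"az": 0,"dx": 7.1,"dy": -56,"dz": 0,"hand": 1},
  {"ax": 0,"ay": 0,"az": 0,"dx": 8.1,"dy": -64,"dz": 0,"hand": 1},
])

```text
time_s: 3.25
position: [0.4758, 0.1027, 0.1389]
orientation: [[-0.131, 0.0, -0.991], [0.991, 0.0, -0.131], [0.0, -1.0, -0.0]]
force: [1.1, 2.7, 0.5]
opening: 0.0001
```

Request:
carry_out([
  {"ax": 0,"ay": 0,"az": 0,"dx": 1.0,"dy": -8,"dz": 0,"hand": 1},
  {"ax": 0,"ay": 0,"az": 0,"dx": 2.0,"dy": -16,"dz": 0,"hand": 1},
  {"ax": 0,"ay": 0,"az": 0,"dx": 3.0,"dy": -24,"dz": 0,"hand": 1},
  {"ax": 0,"ay": 0,"az": 0,"dx": 4.1,"dy": -32,"dz": 0,"hand": 1},
  {"ax": 0,"ay": 0,"az": 0,"dx": 5.1,"dy": -40,"dz": 0,"hand": 1},
  {"ax": 0,"ay": 0,"az": 0,"dx": 6.1,"dy": -48,"dz": 0,"hand": 1},
  {"ax": 0,"ay": 0,"az": 0,"dx": 7.1,"dy": -56,"dz": 0,"hand": 1},
  {"ax": 0,"ay": 0,"az": 0,"dx": 8.1,"dy": -64,"dz": 0,"hand": 1},
])

```text
time_s: 4.05
position: [0.4839, 0.0387, 0.139]
orientation: [[-0.131, 0.0, -0.991], [0.991, 0.0, -0.131], [0.0, -1.0, -0.0]]
force: [1.5, 2.9, 0.5]
opening: -0.0002
```

```bash
python3 - <<'E'
from h import *
d=grab('top'); save(d,'top2.png',(150,110,310,230),4.5)
s=arm.get_state(); print(s['position'],s['force'])
E
```

```text
[0.48341755 0.03774607 0.13876779] [ 1.11603429 -1.220041    0.90374999]
```

View pics/top2.png

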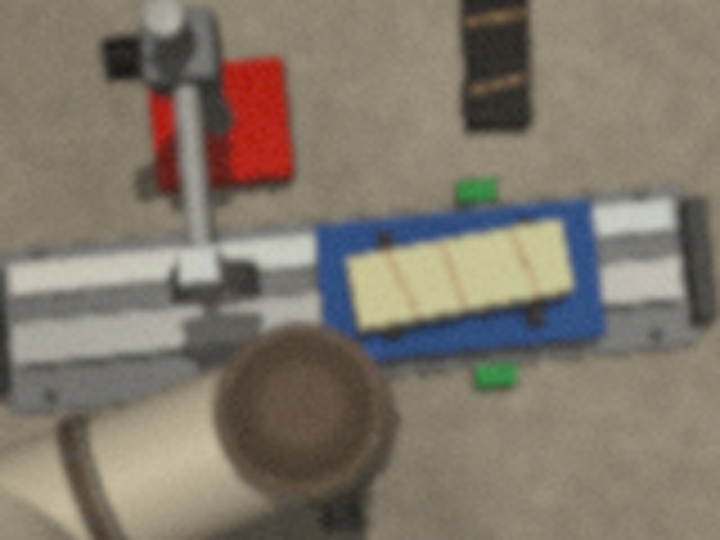

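The slab (crop ~460,275) still lies on the carrier, and the carrier's centre is about 16–18 mm short of the line between the green blocks. Now in small steps.

Request:
carry_out([
  {"ax": 0,"ay": 0,"az": 0,"dx": 0.5,"dy": -4,"dz": 0,"hand": 1},
  {"ax": 0,"ay": 0,"az": 0,"dx": 1.0,"dy": -8,"dz": 0,"hand": 1},
  {"ax": 0,"ay": 0,"az": 0,"dx": 1.2,"dy": -10,"dz": 0,"hand": 1},
])

```text
time_s: 4.4
position: [0.4843, 0.0298, 0.1387]
orientation: [[-0.13, -0.001, -0.991], [0.991, 0.001, -0.13], [0.001, -1.0, 0.001]]
force: [-0.5, 6.5, 0.3]
opening: -0.0001
```

Request:
carry_out([
  {"ax": 0,"ay": 0,"az": 0,"dx": 0.1,"dy": -1,"dz": 0,"hand": 1},
  {"ax": 0,"ay": 0,"az": 0,"dx": 0.2,"dy": -2,"dz": 0,"hand": 1},
])

```text
time_s: 4.6
position: [0.4846, 0.0277, 0.1387]
orientation: [[-0.131, -0.001, -0.991], [0.991, 0.001, -0.131], [0.001, -1.0, 0.001]]
force: [-0.1, 4.2, 1.1]
opening: -0.0001
```

Request:
carry_out([
  {"ax": 0,"ay": 0,"az": 0,"dx": 0.1,"dy": -1,"dz": 0,"hand": 1},
  {"ax": 0,"ay": 0,"az": 0,"dx": 0.2,"dy": -2,"dz": 0,"hand": 1},
])

```text
time_s: 4.8
position: [0.4849, 0.0254, 0.1387]
orientation: [[-0.131, -0.001, -0.991], [0.991, -0.0, -0.131], [0.0, -1.0, 0.001]]
force: [-0.0, 3.5, -0.3]
opening: 0.0001
```

Request:
carry_out([
  {"ax": 0,"ay": 0,"az": 0,"dx": 0.1,"dy": -1,"dz": 0,"hand": 1},
  {"ax": 0,"ay": 0,"az": 0,"dx": 0.2,"dy": -2,"dz": 0,"hand": 1},
])

```text
time_s: 5.0
position: [0.4853, 0.023, 0.1387]
orientation: [[-0.131, -0.001, -0.991], [0.991, -0.0, -0.131], [-0.0, -1.0, 0.001]]
force: [-0.7, 1.9, -0.8]
opening: -0.0002
```

Request:
carry_out([
  {"ax": 0,"ay": 0,"az": 0,"dx": 0.1,"dy": -1,"dz": 0,"hand": 1},
  {"ax": 0,"ay": 0,"az": 0,"dx": 0.2,"dy": -2,"dz": 0,"hand": 1},
])

```text
time_s: 5.2
position: [0.4856, 0.0211, 0.1388]
orientation: [[-0.13, -0.0, -0.991], [0.991, -0.0, -0.13], [-0.0, -1.0, 0.0]]
force: [-0.3, 2.5, -0.0]
opening: -0.0002
```

```bash
cat > car.py <<'E'
from h import *
def line(d,pts):  # fit
    v=cv2.fitLine(np.float32(pts),cv2.DIST_HUBER,0,.01,.01).ravel(); return v
d=grab('top')
hsv=cv2.cvtColor(d['image'],cv2.COLOR_RGB2HSV)
m=cv2.inRange(hsv,(105,120,50),(125,255,255))[:, :400]; m[:140]=0;m[235:]=0
# leading and trailing edge at column runs along rows between rail middle: use rows, x-extents
g=cv2.inRange(hsv,(45,90,40),(80,255,255)); g[:, :235]=0;g[:,285:]=0;g[:140]=0;g[205:]=0
n,l,s,c=cv2.connectedComponentsWithStats(g)
G=[c[i] for i in range(1,n) if s[i,4]>10]; G=[onz(d,*p,.024) for p in G]; st=(G[0]+G[1])/2
yaw=.127;X=np.array([np.cos(yaw),np.sin(yaw),0]);Y=np.array([-X[1],X[0],0])
r=[np.where(m[i])[0] for i in range(160,188)]
P=[onz(d,a.max()+.5,i,.044) for i,a in zip(range(160,188),r) if len(a)]
lead=np.array([(p-st)@Y for p in P]); xs=np.array([(p-st)@X for p in P])
P2=[onz(d,a.min()-.5,i,.044) for i,a in zip(range(160,188),r) if len(a)]
tr=np.array([(p-st)@Y for p in P2])
print('station',st,'lead edge vs station mm (should be -100)',np.median(lead)*1e3,lead.round(3),'trail',np.median(tr)*1e3,tr.round(3))
E
python3 car.py
```

```text
station [ 0.60178299 -0.06090339  0.024     ] lead edge vs station mm (should be -100) -94.75296579906164 [-0.092 -0.095 -0.095 -0.098 -0.097 -0.094 -0.096 -0.096 -0.096 -0.095
 -0.095 -0.095 -0.094 -0.094 -0.094 -0.093 -0.096 -0.096 -0.095 -0.095
 -0.095 -0.098 -0.094 -0.094 -0.068 -0.042 -0.016  0.022] trail 97.44643903011583 [0.096 0.096 0.097 0.097 0.097 0.098 0.098 0.098 0.099 0.099 0.099 0.099
 0.1   0.1   0.097 0.098 0.098 0.098 0.098 0.099 0.096 0.087 0.027 0.043
 0.062 0.066 0.063 0.06 ]
```

Request:
carry_out([
  {"ax": 0,"ay": 0,"az": 0,"dx": 0.1,"dy": -1,"dz": 0,"hand": 1},
  {"ax": 0,"ay": 0,"az": 0,"dx": 0.1,"dy": -1,"dz": 0,"hand": 1},
])

```text
time_s: 5.45
position: [0.4858, 0.0202, 0.1389]
orientation: [[-0.131, -0.0, -0.991], [0.991, -0.0, -0.131], [-0.0, -1.0, 0.0]]
force: [0.6, 2.0, -0.2]
opening: -0.0001
```

Request:
carry_out([
  {"ax": 0,"ay": 0,"az": 0,"dx": 0.1,"dy": -1,"dz": 0,"hand": 1},
  {"ax": 0,"ay": 0,"az": 0,"dx": 0.1,"dy": -1,"dz": 0,"hand": 1},
])

```text
time_s: 5.65
position: [0.4859, 0.0193, 0.1389]
orientation: [[-0.131, -0.0, -0.991], [0.991, -0.0, -0.131], [-0.0, -1.0, 0.0]]
force: [-0.9, 1.7, -0.0]
opening: 0.0
```

```bash
python3 car.py | grep -o 'station.*lead.*) -[0-9.]*\|trail [0-9.]*'; python3 -c "
from h import *
for i in range(4):
  grab('top'); s=arm.get_state(); print(s['position'].round(4),s['force'].round(2))"
```

```text
station [ 0.60169793 -0.0608651   0.024     ] lead edge vs station mm (should be -100) -96.89491188710502
trail 95.28495169472623
[0.486  0.0193 0.1389] [-0.3   1.44 -0.09]
[0.486  0.0193 0.1389] [ 0.45  0.03 -0.35]
[0.4859 0.0193 0.1389] [-0.19  0.53 -0.06]
[0.4859 0.0193 0.1389] [ 0.44  0.3  -0.55]
```

Request:
carry_out([
  {"ax": 0,"ay": 0,"az": 0,"dx": 0.1,"dy": -1,"dz": 0,"hand": 1},
  {"ax": 0,"ay": 0,"az": 0,"dx": 0.1,"dy": -1,"dz": 0,"hand": 1},
])

```text
time_s: 6.1
position: [0.4861, 0.0184, 0.1389]
orientation: [[-0.131, 0.0, -0.991], [0.991, 0.0, -0.131], [0.0, -1.0, -0.0]]
force: [0.1, 1.7, 0.7]
opening: -0.0
```

Request:
carry_out([
  {"ax": 0,"ay": 0,"az": 0,"dx": 0.1,"dy": -1,"dz": 0,"hand": 1},
  {"ax": 0,"ay": 0,"az": 0,"dx": 0.1,"dy": -1,"dz": 0,"hand": 1},
])

```text
time_s: 6.3
position: [0.4862, 0.0177, 0.1389]
orientation: [[-0.131, 0.0, -0.991], [0.991, 0.001, -0.131], [0.001, -1.0, -0.0]]
force: [-1.4, 4.6, -0.1]
opening: 0.0003
```

```bash
python3 car.py | grep -o 'station.*lead.*) -[0-9.]*\|trail [0-9.]*'; python3 -c "
from h import *
for i in range(3):
  grab('top'); s=arm.get_state(); print(s['position'].round(4),s['force'].round(2))"
```

```text
station [ 0.6017479  -0.06071009  0.024     ] lead edge vs station mm (should be -100) -98.29400896606178
trail 94.53446540539764
[0.4862 0.0177 0.1389] [-1.7   5.47 -1.06]
[0.4862 0.0177 0.1389] [-1.52  5.54  0.49]
[0.4862 0.0177 0.1389] [-0.37  5.03  0.35]
```

The force rises again here, and vision puts the centre at about the station. I'll back off so the detent can settle the carrier, then check.

Request:
carry_out([
  {"ax": 0,"ay": 0,"az": 0,"dx": -0.5,"dy": 4,"dz": 0,"hand": 1},
  {"ax": 0,"ay": 0,"az": 0,"dx": -2.5,"dy": 20,"dz": 0,"hand": 1},
  {"ax": 0,"ay": 0,"az": 0,"dx": -5,"dy": 40,"dz": 0,"hand": 1},
  {"ax": 0,"ay": 0,"az": 0,"dx": -5,"dy": 40,"dz": 0,"hand": 1},
])

```text
time_s: 6.9
position: [0.4812, 0.0584, 0.1391]
orientation: [[-0.133, 0.0, -0.991], [0.991, -0.0, -0.133], [-0.0, -1.0, -0.0]]
force: [-0.0, 0.0, -0.4]
opening: 0.0006
```

```bash
python3 car.py | grep -o 'station.*lead.*) -[0-9.]*\|trail [0-9.]*'; python3 -c "
from h import *
d=grab('top'); save(d,'top3.png',(190,130,310,220),6); s=arm.get_state(); print(s['position'].round(4),s['force'].round(2))
d=grab('side');hsv=cv2.cvtColor(d['image'],cv2.COLOR_RGB2HSV);m=cv2.inRange(hsv,(3,150,120),(14,255,255));n,l,s,c=cv2.connectedComponentsWithStats(m)
for i in range(1,n):
  if s[i,4]>8: print(s[i],onz(d,c[i][0],s[i,1],.11))
"
```

```text
station [ 0.60174937 -0.06075546  0.024     ] lead edge vs station mm (should be -100) -98.24882063564178
trail 95.03181918911814
[0.481  0.0572 0.1389] [ 0.1  -0.75 -0.32]
[230 180   4  14  30] [ 0.48981113 -0.00135636  0.11      ]
```

View pics/top3.png

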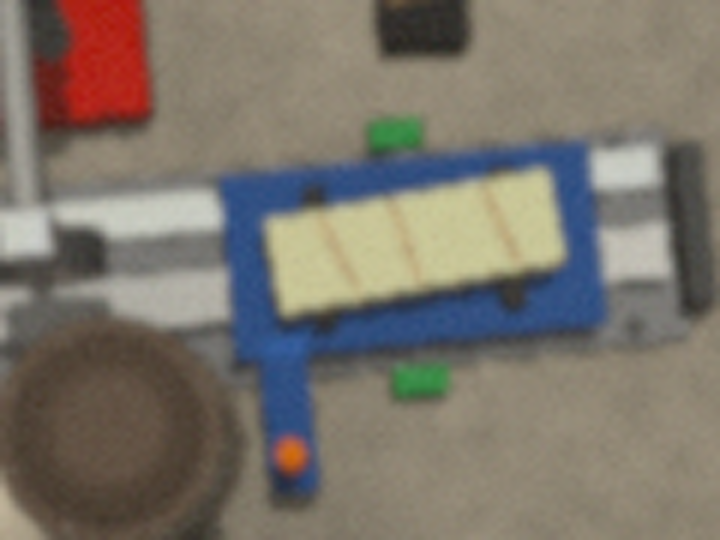

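```bash
python3 - <<'E'
from h import *
import pickle
d=pickle.load(open('top0.pkl','rb'))
f=lambda x,y,z:onz(d,(x+.5)/6-.5+190,(y+.5)/6-.5+130,z)
st=(f(396,134,.024)+f(420,381,.024))/2
yaw=.127;X=np.array([np.cos(yaw),np.sin(yaw),0]);Y=np.array([-X[1],X[0],0])
b=np.mean([f(*p,.044) for p in((220,180),(240,362),(605,326),(587,142))],0); po=f(291,453,.11)
S=np.array([f(*p,.082) for p in((264,216),(283,321),(566,262),(549,167))]); v=S[0]+S[1]-S[2]-S[3]
print('st',st,'carrier rel',(b-st)@X,(b-st)@Y,'post rel -.105,.075:',(po-st)@X,(po-st)@Y, po)
print('slab',S.mean(0),np.arctan2(-v[0],v[1]),'rel deck',(S.mean(0)-st)@X,(S.mean(0)-st)@Y)
E
```

```text
st [ 0.60160475 -0.06062738  0.024     ] carrier rel -0.000454103004620088 -0.0022851340569141885 post rel -.105,.075: -0.1039787201175488 0.07199607310933759 [ 0.48934449 -0.00238097  0.11      ]
slab [ 0.60162556 -0.06274943  0.082     ] 0.22011845374260794 rel deck -0.00024813031194409517 -0.0021075887437252655
```

The carrier looks 2–3 mm past the station centre, and I saw no distinct click. I'll check from the other side: hop over the post and nudge it gently back while watching the force.

Request:
carry_out([
  {"ax": 0,"ay": 0,"az": 0,"dx": 0,"dy": 0,"dz": 40,"hand": 1},
  {"ax": 0,"ay": 0,"az": 0,"dx": 0,"dy": 0,"dz": 75,"hand": 1},
  {"ax": 0,"ay": 0,"az": 0,"dx": 5,"dy": -40,"dz": 75,"hand": 1},
  {"ax": 0,"ay": 0,"az": 0,"dx": 10,"dy": -80,"dz": 75,"hand": 1},
  {"ax": 0,"ay": 0,"az": 0,"dx": 13.5,"dy": -104,"dz": 75,"hand": 1},
  {"ax": 0,"ay": 0,"az": 0,"dx": 13.5,"dy": -104,"dz": 40,"hand": 1},
  {"ax": 0,"ay": 0,"az": 0,"dx": 13.5,"dy": -104,"dz": 0,"hand": 1},
  {"ax": 0,"ay": 0,"az": 0,"dx": 13.5,"dy": -104,"dz": 0,"hand": 1},
])

```text
time_s: 7.85
position: [0.4911, -0.0483, 0.1346]
orientation: [[-0.128, -0.012, -0.992], [0.992, -0.002, -0.128], [-0.0, -1.0, 0.012]]
force: [-0.1, -0.7, -0.1]
opening: 0.0001
```

Request:
carry_out([
  {"ax": 0,"ay": 0,"az": 0,"dx": -1.3,"dy": 10,"dz": 0,"hand": 1},
  {"ax": 0,"ay": 0,"az": 0,"dx": -2.5,"dy": 20,"dz": 0,"hand": 1},
  {"ax": 0,"ay": 0,"az": 0,"dx": -2.7,"dy": 22,"dz": 0,"hand": 1},
])

```text
time_s: 8.15
position: [0.4929, -0.0231, 0.1409]
orientation: [[-0.133, 0.004, -0.991], [0.991, 0.001, -0.133], [0.0, -1.0, -0.004]]
force: [-0.3, -0.3, 0.1]
opening: -0.0003
```

Request:
carry_out([
  {"ax": 0,"ay": 0,"az": 0,"dx": -0.1,"dy": 1,"dz": 0,"hand": 1},
  {"ax": 0,"ay": 0,"az": 0,"dx": -0.1,"dy": 1,"dz": 0,"hand": 1},
])

```text
time_s: 8.35
position: [0.4922, -0.0231, 0.1399]
orientation: [[-0.132, 0.002, -0.991], [0.991, 0.0, -0.132], [0.0, -1.0, -0.002]]
force: [0.8, -0.5, -1.4]
opening: -0.0
```

Request:
carry_out([
  {"ax": 0,"ay": 0,"az": 0,"dx": -0.1,"dy": 1,"dz": 0,"hand": 1},
  {"ax": 0,"ay": 0,"az": 0,"dx": -0.1,"dy": 1,"dz": 0,"hand": 1},
])

```text
time_s: 8.55
position: [0.4918, -0.0226, 0.1391]
orientation: [[-0.131, 0.0, -0.991], [0.991, 0.0, -0.131], [0.0, -1.0, -0.0]]
force: [0.3, -0.1, 0.5]
opening: 0.0002
```

Request:
carry_out([
  {"ax": 0,"ay": 0,"az": 0,"dx": -0.1,"dy": 1,"dz": 0,"hand": 1},
  {"ax": 0,"ay": 0,"az": 0,"dx": -0.1,"dy": 1,"dz": 0,"hand": 1},
])

```text
time_s: 8.75
position: [0.4916, -0.0217, 0.1388]
orientation: [[-0.131, -0.0, -0.991], [0.991, -0.0, -0.131], [-0.0, -1.0, 0.0]]
force: [-0.4, -0.1, 0.3]
opening: 0.0001
```

Request:
carry_out([
  {"ax": 0,"ay": 0,"az": 0,"dx": -0.1,"dy": 1,"dz": 0,"hand": 1},
  {"ax": 0,"ay": 0,"az": 0,"dx": -0.1,"dy": 1,"dz": 0,"hand": 1},
])

```text
time_s: 8.95
position: [0.4915, -0.0207, 0.1388]
orientation: [[-0.131, -0.0, -0.991], [0.991, -0.0, -0.131], [-0.0, -1.0, 0.0]]
force: [0.7, -0.0, -0.2]
opening: 0.0001
```

Request:
carry_out([
  {"ax": 0,"ay": 0,"az": 0,"dx": -0.1,"dy": 1,"dz": 0,"hand": 1},
  {"ax": 0,"ay": 0,"az": 0,"dx": -0.1,"dy": 1,"dz": 0,"hand": 1},
])

```text
time_s: 9.15
position: [0.4914, -0.0197, 0.1388]
orientation: [[-0.131, -0.0, -0.991], [0.991, -0.0, -0.131], [-0.0, -1.0, 0.0]]
force: [0.4, -1.9, -0.7]
opening: 0.0001
```

Request:
carry_out([
  {"ax": 0,"ay": 0,"az": 0,"dx": -0.1,"dy": 0.5,"dz": 0,"hand": 1},
  {"ax": 0,"ay": 0,"az": 0,"dx": -0.1,"dy": 0.5,"dz": 0,"hand": 1},
])

```text
time_s: 9.35
position: [0.4913, -0.0192, 0.1389]
orientation: [[-0.131, -0.0, -0.991], [0.991, -0.0, -0.131], [-0.0, -1.0, 0.0]]
force: [0.9, -2.1, -0.5]
opening: -0.0001
```

Request:
carry_out([
  {"ax": 0,"ay": 0,"az": 0,"dx": -0.1,"dy": 0.5,"dz": 0,"hand": 1},
  {"ax": 0,"ay": 0,"az": 0,"dx": -0.1,"dy": 0.5,"dz": 0,"hand": 1},
])

```text
time_s: 9.55
position: [0.4912, -0.0186, 0.1389]
orientation: [[-0.131, -0.0, -0.991], [0.991, -0.0, -0.131], [-0.0, -1.0, 0.0]]
force: [0.7, -2.0, -0.5]
opening: -0.0004
```

Request:
carry_out([
  {"ax": 0,"ay": 0,"az": 0,"dx": -0.1,"dy": 0.5,"dz": 0,"hand": 1},
  {"ax": 0,"ay": 0,"az": 0,"dx": -0.1,"dy": 0.5,"dz": 0,"hand": 1},
])

```text
time_s: 9.75
position: [0.4911, -0.0181, 0.1389]
orientation: [[-0.131, -0.0, -0.991], [0.991, 0.0, -0.131], [0.0, -1.0, 0.0]]
force: [0.2, -0.8, 0.1]
opening: -0.0001
```

Request:
carry_out([
  {"ax": 0,"ay": 0,"az": 0,"dx": -0.1,"dy": 0.5,"dz": 0,"hand": 1},
  {"ax": 0,"ay": 0,"az": 0,"dx": -0.1,"dy": 0.5,"dz": 0,"hand": 1},
])

```text
time_s: 9.95
position: [0.4911, -0.0176, 0.1389]
orientation: [[-0.131, 0.0, -0.991], [0.991, 0.0, -0.131], [0.0, -1.0, -0.0]]
force: [0.8, -2.1, -0.9]
opening: -0.0003
```

Request:
carry_out([
  {"ax": 0,"ay": 0,"az": 0,"dx": -0.1,"dy": 1,"dz": 0,"hand": 1},
  {"ax": 0,"ay": 0,"az": 0,"dx": -0.1,"dy": 1,"dz": 0,"hand": 1},
])

```text
time_s: 10.15
position: [0.491, -0.0167, 0.1389]
orientation: [[-0.131, 0.0, -0.991], [0.991, -0.0, -0.131], [-0.0, -1.0, 0.0]]
force: [0.2, -3.7, -0.4]
opening: 0.0005
```

Request:
carry_out([
  {"ax": 0,"ay": 0,"az": 0,"dx": -0.1,"dy": 1,"dz": 0,"hand": 1},
  {"ax": 0,"ay": 0,"az": 0,"dx": -0.1,"dy": 1,"dz": 0,"hand": 1},
])

```text
time_s: 10.35
position: [0.4909, -0.0161, 0.1389]
orientation: [[-0.131, -0.0, -0.991], [0.991, -0.001, -0.131], [-0.001, -1.0, 0.0]]
force: [1.3, -5.6, -1.5]
opening: 0.0001
```

Request:
carry_out([
  {"ax": 0,"ay": 0,"az": 0,"dx": -0.1,"dy": 1,"dz": 0,"hand": 1},
  {"ax": 0,"ay": 0,"az": 0,"dx": -0.1,"dy": 1,"dz": 0,"hand": 1},
])

```text
time_s: 10.55
position: [0.4908, -0.0157, 0.1389]
orientation: [[-0.131, -0.0, -0.991], [0.991, -0.002, -0.131], [-0.001, -1.0, 0.001]]
force: [2.4, -9.9, -1.3]
opening: 0.0
```

```bash
python3 -c "
from h import *
for i in range(8):
  d=grab('top'); s=arm.get_state(); print(s['position'].round(4),s['force'].round(2))
hsv=cv2.cvtColor(d['image'],cv2.COLOR_RGB2HSV);m=cv2.inRange(hsv,(3,150,120),(14,255,255));n,l,s,c=cv2.connectedComponentsWithStats(m)
for i in range(1,n):
  if s[i,4]>8: print(s[i],onz(d,*c[i],.11))
"; python3 car.py | grep -o 'station.*lead.*) -[0-9.]*\|trail [0-9.]*'
```

```text
[ 0.4908 -0.0157  0.1389] [ 2.15 -8.49 -1.82]
[ 0.4908 -0.0157  0.139 ] [ 1.56 -9.34 -1.22]
[ 0.4908 -0.0157  0.1389] [ 2.2  -8.67 -2.33]
[ 0.4908 -0.0157  0.1389] [ 2.79 -9.52 -1.13]
[ 0.4908 -0.0157  0.1389] [ 2.42 -8.51 -1.6 ]
[ 0.4908 -0.0157  0.1389] [ 2.63 -9.24 -0.86]
[ 0.4908 -0.0157  0.1389] [ 1.36 -9.29 -1.98]
[ 0.4908 -0.0157  0.1389] [ 2.23 -9.48 -2.06]
[201 128   4   7  11] [0.71045673 0.1105741  0.11      ]
[209 131   5   6  12] [0.70469981 0.08418938 0.11      ]
[200 139   9   7  13] [0.67794102 0.10722235 0.11      ]
[207 141   8   7  19] [0.67356703 0.08409645 0.11      ]
[ 27 143  28  32 348] [0.61568802 0.57698524 0.11      ]
[ 21 178  31  15 226] [0.53517833 0.58456362 0.11      ]
[ 19 196  31  18 287] [0.47878233 0.58923207 0.11      ]
[ 18 215  31   8 160] [0.42978489 0.59314241 0.11      ]
station [ 0.60218704 -0.0645672   0.024     ] lead edge vs station mm (should be -100) -89.57796965719686
trail 103.16703491428224
```

Resistance rises steeply both ways, 5 N at -2 mm and 9 N at +2.5 mm, so the carrier is seated in the detent. I'll back off, rise and look.

Request:
carry_out([
  {"ax": 0,"ay": 0,"az": 0,"dx": 0.4,"dy": -3,"dz": 0,"hand": 1},
  {"ax": 0,"ay": 0,"az": 0,"dx": 2,"dy": -16,"dz": 0,"hand": 1},
  {"ax": 0,"ay": 0,"az": 0,"dx": 4,"dy": -30,"dz": 0,"hand": 1},
  {"ax": 0,"ay": 0,"az": 0,"dx": 4,"dy": -30,"dz": 40,"hand": 0.5},
  {"ax": 0,"ay": 0,"az": 0,"dx": 4,"dy": -30,"dz": 80,"hand": 0},
  {"ax": 0,"ay": 0,"az": 0,"dx": -40,"dy": -30,"dz": 110,"hand": 0},
  {"ax": 0,"ay": 0,"az": 0,"dx": -85,"dy": -30,"dz": 110,"hand": 0},
  {"ax": 0,"ay": 0,"az": 0,"dx": -90,"dy": -30,"dz": 110,"hand": 0},
])

```text
time_s: 11.8
position: [0.3958, -0.0459, 0.2492]
orientation: [[-0.129, -0.001, -0.992], [0.992, 0.002, -0.129], [0.002, -1.0, 0.001]]
force: [-0.2, 0.2, -0.2]
opening: 0.0722
```

```bash
python3 -c "
from h import *
d=grab('top'); save(d,'top4.png',(190,130,310,220),6); s=arm.get_state(); print(s['position'].round(4),s['force'].round(2),s['orientation'],s['opening'])"
```

```text
[ 0.3976 -0.0456  0.2494] [-1.25 -0.22  0.01] [[-1.30095544e-01  3.22635857e-04 -9.91501410e-01]
 [ 9.91500872e-01  1.13350268e-03 -1.30095105e-01]
 [ 1.08189616e-03 -9.99999306e-01 -4.67357381e-04]] 0.0792417646741552
```

View pics/top4.png

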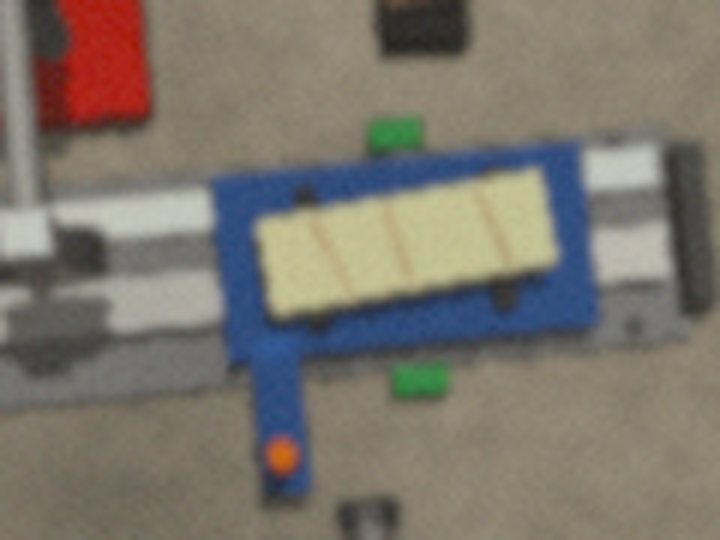

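```bash
python3 - <<'E'
from h import *
import pickle
d=pickle.load(open('top0.pkl','rb'))
f=lambda x,y,z:onz(d,(x+.5)/6-.5+190,(y+.5)/6-.5+130,z)
st=(f(396,134,.024)+f(420,381,.024))/2
yaw=.127;X=np.array([np.cos(yaw),np.sin(yaw),0]);Y=np.array([-X[1],X[0],0])
b=np.mean([f(*p,.044) for p in((212,181),(230,364),(597,327),(580,142))],0); po=f(282,454,.11)
S=np.array([f(*p,.082) for p in((256,217),(275,321),(558,266),(542,168))]); v=S[0]+S[1]-S[2]-S[3]
print('carrier rel',(b-st)@Y,'post rel',(po-st)@X,(po-st)@Y)
s=arm.get_state()
print('slab',S.mean(0),np.arctan2(-v[0],v[1]),'shift mm',(S.mean(0)-s['position'])[:2]*1e3)
E
```

```text
carrier rel 0.0021405203277993956 post rel -0.10403163567060933 0.07649236668037634
slab [ 0.60072104 -0.05877274  0.082     ] 0.2129857999592481 shift mm [203.07715488 -13.13550468]
```

The carrier sits about 2 mm on the + side of centre. It has some slack in the detent, so I'll nudge it to the middle of the measured band (tool y ≈ 0.0198) from the +y side before gripping.

Request:
carry_out([
  {"ax": 0,"ay": 0,"az": 0,"dx": 25,"dy": 35,"dz": 0,"hand": 1},
  {"ax": 0,"ay": 0,"az": 0,"dx": 52,"dy": 70,"dz": 0,"hand": 1},
  {"ax": 0,"ay": 0,"az": 0,"dx": 83.5,"dy": 104,"dz": 0,"hand": 1},
  {"ax": 0,"ay": 0,"az": 0,"dx": 83.5,"dy": 104,"dz": -30,"hand": 1},
  {"ax": 0,"ay": 0,"az": 0,"dx": 83.5,"dy": 104,"dz": -70,"hand": 1},
  {"ax": 0,"ay": 0,"az": 0,"dx": 83.5,"dy": 104,"dz": -100,"hand": 1},
  {"ax": 0,"ay": 0,"az": 0,"dx": 83.5,"dy": 104,"dz": -110,"hand": 1},
  {"ax": 0,"ay": 0,"az": 0,"dx": 83.5,"dy": 104,"dz": -110,"hand": 1},
])

```text
time_s: 12.65
position: [0.4845, 0.0589, 0.1374]
orientation: [[-0.13, -0.003, -0.991], [0.991, -0.002, -0.13], [-0.001, -1.0, 0.003]]
force: [-0.8, -1.2, 0.2]
opening: 0.0001
```

Request:
carry_out([
  {"ax": 0,"ay": 0,"az": 0,"dx": 1.5,"dy": -12,"dz": 0,"hand": 1},
  {"ax": 0,"ay": 0,"az": 0,"dx": 3,"dy": -24,"dz": 0,"hand": 1},
  {"ax": 0,"ay": 0,"az": 0,"dx": 4,"dy": -33,"dz": 0,"hand": 1},
  {"ax": 0,"ay": 0,"az": 0,"dx": 4,"dy": -33,"dz": 0,"hand": 1},
])

```text
time_s: 13.05
position: [0.4886, 0.025, 0.1399]
orientation: [[-0.128, 0.002, -0.992], [0.992, 0.001, -0.128], [0.0, -1.0, -0.002]]
force: [-0.8, 0.0, 0.2]
opening: -0.0
```

Request:
carry_out([
  {"ax": 0,"ay": 0,"az": 0,"dx": 0.2,"dy": -2,"dz": 0,"hand": 1},
  {"ax": 0,"ay": 0,"az": 0,"dx": 0.2,"dy": -2,"dz": 0,"hand": 1},
])

```text
time_s: 13.25
position: [0.4885, 0.0242, 0.1392]
orientation: [[-0.13, 0.001, -0.991], [0.991, 0.0, -0.13], [0.0, -1.0, -0.001]]
force: [0.2, 0.5, -0.9]
opening: -0.0003
```

Request:
carry_out([
  {"ax": 0,"ay": 0,"az": 0,"dx": 0.2,"dy": -1.5,"dz": 0,"hand": 1},
  {"ax": 0,"ay": 0,"az": 0,"dx": 0.2,"dy": -1.5,"dz": 0,"hand": 1},
])

```text
time_s: 13.45
position: [0.4887, 0.023, 0.139]
orientation: [[-0.131, 0.0, -0.991], [0.991, 0.0, -0.131], [0.0, -1.0, -0.0]]
force: [-0.2, -0.0, 0.1]
opening: 0.0005
```

Request:
carry_out([
  {"ax": 0,"ay": 0,"az": 0,"dx": 0.2,"dy": -1.2,"dz": 0,"hand": 1},
  {"ax": 0,"ay": 0,"az": 0,"dx": 0.2,"dy": -1.2,"dz": 0,"hand": 1},
])

```text
time_s: 13.65
position: [0.4888, 0.0219, 0.1389]
orientation: [[-0.131, -0.0, -0.991], [0.991, 0.0, -0.131], [0.0, -1.0, 0.0]]
force: [-0.6, 1.9, 1.0]
opening: 0.0001
```

Request:
carry_out([
  {"ax": 0,"ay": 0,"az": 0,"dx": 0.1,"dy": -1,"dz": 0,"hand": 1},
  {"ax": 0,"ay": 0,"az": 0,"dx": 0.1,"dy": -1,"dz": 0,"hand": 1},
])

```text
time_s: 13.85
position: [0.489, 0.0207, 0.1389]
orientation: [[-0.131, 0.0, -0.991], [0.991, 0.0, -0.131], [0.0, -1.0, -0.0]]
force: [-0.5, 2.1, 1.0]
opening: 0.0002
```

Request:
carry_out([
  {"ax": 0,"ay": 0,"az": 0,"dx": 0.1,"dy": -1,"dz": 0,"hand": 1},
  {"ax": 0,"ay": 0,"az": 0,"dx": 0.1,"dy": -1,"dz": 0,"hand": 1},
])

```text
time_s: 14.05
position: [0.4891, 0.0196, 0.1389]
orientation: [[-0.131, 0.0, -0.991], [0.991, 0.0, -0.131], [0.0, -1.0, -0.0]]
force: [-0.3, 2.6, -0.1]
opening: 0.0002
```

Request:
carry_out([
  {"ax": 0,"ay": 0,"az": 0,"dx": 0,"dy": 3,"dz": 0,"hand": 1},
  {"ax": 0,"ay": 0,"az": 0,"dx": 0,"dy": 18,"dz": 0,"hand": 1},
  {"ax": 0,"ay": 0,"az": 0,"dx": 0,"dy": 30,"dz": 0,"hand": 1},
  {"ax": 0,"ay": 0,"az": 0,"dx": 0,"dy": 30,"dz": 40,"hand": 0.5},
  {"ax": 0,"ay": 0,"az": 0,"dx": 0,"dy": 30,"dz": 80,"hand": 0},
  {"ax": 0,"ay": 0,"az": 0,"dx": 0,"dy": 0,"dz": 111,"hand": 0},
  {"ax": 0,"ay": 0,"az": 0,"dx": 0,"dy": -40,"dz": 111,"hand": 0},
  {"ax": 0,"ay": 0,"az": 0,"dx": 0,"dy": -60,"dz": 111,"hand": 0},
])

```text
time_s: 14.85
position: [0.4892, -0.0409, 0.2513]
orientation: [[-0.131, 0.003, -0.991], [0.991, 0.001, -0.131], [0.0, -1.0, -0.003]]
force: [-1.0, 0.9, -0.6]
opening: 0.0721
```

```bash
python3 -c "
from h import *
s=arm.get_state(); print(s['position'].round(4),s['opening'])
print((np.array([.6005,-.0605])-s['position'][:2])*1e3)"; python3 car.py | grep -o 'station.*lead.*) -[0-9.]*\|trail [0-9.]*'
```

```text
[ 0.4892 -0.0409  0.2513] 0.07209594625643521
[111.27882017 -19.60512932]Traceback (most recent call last):
  File "car.py", line 10, in <module>
    G=[c[i] for i in range(1,n) if s[i,4]>10]; G=[onz(d,*p,.024) for p in G]; st=(G[0]+G[1])/2
                                                                                       ~^^^
IndexError: list index out of range
```

Request:
carry_out([
  {"ax": 0,"ay": 0,"az": 0.083,"dx": 40,"dy": -8,"dz": 0,"hand": 0},
  {"ax": 0,"ay": 0,"az": 0.083,"dx": 80,"dy": -15,"dz": 0,"hand": 0},
  {"ax": 0,"ay": 0,"az": 0.083,"dx": 112,"dy": -20.5,"dz": 0,"hand": 0},
  {"ax": 0,"ay": 0,"az": 0.083,"dx": 112,"dy": -20.5,"dz": 0,"hand": 0},
  {"ax": 0,"ay": 0,"az": 0.083,"dx": 112,"dy": -20.5,"dz": -30,"hand": 0},
  {"ax": 0,"ay": 0,"az": 0.083,"dx": 112,"dy": -20.5,"dz": -60,"hand": 0},
  {"ax": 0,"ay": 0,"az": 0.083,"dx": 112,"dy": -20.5,"dz": -70,"hand": 0},
  {"ax": 0,"ay": 0,"az": 0.083,"dx": 112,"dy": -20.5,"dz": -70,"hand": 0},
])

```text
time_s: 15.7
position: [0.6, -0.0601, 0.1784]
orientation: [[-0.213, -0.004, -0.977], [0.977, -0.001, -0.213], [0.0, -1.0, 0.004]]
force: [0.2, 0.1, 0.1]
opening: 0.0851
```

```bash
python3 -c "
from h import *
d=grab('side'); save(d,'side5.png',(190,90,310,250),3.7); s=arm.get_state(); print(s['position'].round(4),s['force'].round(1),s['orientation'].round(4),s['opening'])"
```

```text
[ 0.601  -0.0602  0.1801] [ 0.9 -0.5  0.9] [[-2.135e-01 -5.000e-04 -9.769e-01]
 [ 9.769e-01 -6.000e-04 -2.135e-01]
 [-4.000e-04 -1.000e+00  6.000e-04]] 0.08551472687604454
```

View pics/side5.png

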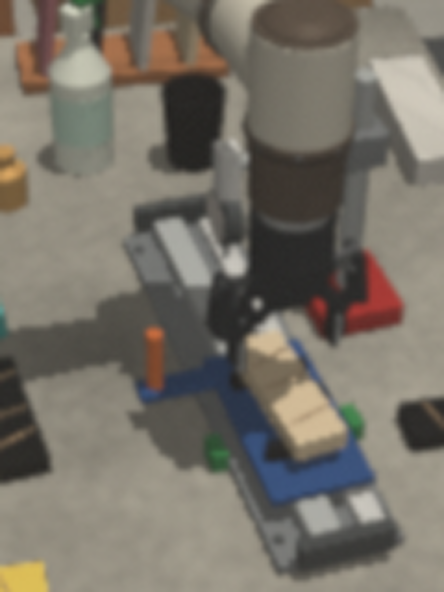

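The open fingers straddle the slab (crop ~235,330 and 340,320), and it still lies on the carrier between the green blocks. Down and grip.

Request:
carry_out([
  {"ax": 0,"ay": 0,"az": 0,"dx": 0,"dy": 0,"dz": -20,"hand": 0},
  {"ax": 0,"ay": 0,"az": 0,"dx": 0,"dy": 0,"dz": -40,"hand": 0},
  {"ax": 0,"ay": 0,"az": 0,"dx": 0,"dy": 0,"dz": -50,"hand": 0},
  {"ax": 0,"ay": 0,"az": 0,"dx": 0,"dy": 0,"dz": -55,"hand": 0},
  {"ax": 0,"ay": 0,"az": 0,"dx": 0,"dy": 0,"dz": -55,"hand": 0},
])

```text
time_s: 16.25
position: [0.6014, -0.0608, 0.1254]
orientation: [[-0.213, 0.001, -0.977], [0.977, -0.0, -0.213], [-0.0, -1.0, -0.001]]
force: [-0.2, -0.3, 0.5]
opening: 0.0856
```

Request:
carry_out([
  {"ax": 0,"ay": 0,"az": 0,"dx": 0,"dy": 0,"dz": 0,"hand": 0.25},
  {"ax": 0,"ay": 0,"az": 0,"dx": 0,"dy": 0,"dz": 0,"hand": 0.35},
  {"ax": 0,"ay": 0,"az": 0,"dx": 0,"dy": 0,"dz": 0,"hand": 0.4},
  {"ax": 0,"ay": 0,"az": 0,"dx": 0,"dy": 0,"dz": 0,"hand": 0.5},
  {"ax": 0,"ay": 0,"az": 0,"dx": 0,"dy": 0,"dz": 0,"hand": 0.7},
  {"ax": 0,"ay": 0,"az": 0,"dx": 0,"dy": 0,"dz": 0,"hand": 1},
  {"ax": 0,"ay": 0,"az": 0,"dx": 0,"dy": 0,"dz": 0,"hand": 1},
  {"ax": 0,"ay": 0,"az": 0,"dx": 0,"dy": 0,"dz": 0,"hand": 1},
])

```text
time_s: 17.05
position: [0.6024, -0.0607, 0.1264]
orientation: [[-0.213, 0.004, -0.977], [0.977, -0.0, -0.213], [-0.001, -1.0, -0.004]]
force: [0.9, 0.4, 6.0]
opening: 0.0495
```

Request:
carry_out([
  {"ax": 0,"ay": 0,"az": 0,"dx": 0,"dy": 0,"dz": 2,"hand": 1},
  {"ax": 0,"ay": 0,"az": 0,"dx": 0,"dy": 0,"dz": 5,"hand": 1},
  {"ax": 0,"ay": 0,"az": 0,"dx": 0,"dy": 0,"dz": 10,"hand": 1},
  {"ax": 0,"ay": 0,"az": 0,"dx": 0,"dy": 0,"dz": 17,"hand": 1},
  {"ax": 0,"ay": 0,"az": 0,"dx": 0,"dy": 0,"dz": 25,"hand": 1},
  {"ax": 0,"ay": 0,"az": 0,"dx": 0,"dy": 0,"dz": 34,"hand": 1},
  {"ax": 0,"ay": 0,"az": 0,"dx": 0,"dy": 0,"dz": 43,"hand": 1},
  {"ax": 0,"ay": 0,"az": 0,"dx": 0,"dy": 0,"dz": 52,"hand": 1},
])

```text
time_s: 17.85
position: [0.601, -0.0608, 0.1779]
orientation: [[-0.212, 0.0, -0.977], [0.977, 0.0, -0.212], [0.0, -1.0, -0.0]]
force: [0.3, 0.4, -6.1]
opening: 0.0489
```

Request:
carry_out([
  {"ax": 0,"ay": 0,"az": 0,"dx": 0,"dy": 0,"dz": 9,"hand": 1},
  {"ax": 0,"ay": 0,"az": 0,"dx": 0,"dy": 0,"dz": 18,"hand": 1},
  {"ax": 0,"ay": 0,"az": 0,"dx": 0,"dy": 0,"dz": 27,"hand": 1},
  {"ax": 0,"ay": 0,"az": 0,"dx": 0,"dy": 0,"dz": 36,"hand": 1},
  {"ax": 0,"ay": 0,"az": 0,"dx": 0,"dy": 0,"dz": 43,"hand": 1},
  {"ax": 0,"ay": 0,"az": 0,"dx": 0,"dy": 0,"dz": 48,"hand": 1},
  {"ax": 0,"ay": 0,"az": 0,"dx": 0,"dy": 0,"dz": 50,"hand": 1},
  {"ax": 0,"ay": 0,"az": 0,"dx": 0,"dy": 0,"dz": 50,"hand": 1},
])

```text
time_s: 18.65
position: [0.601, -0.0608, 0.2271]
orientation: [[-0.212, 0.0, -0.977], [0.977, 0.0, -0.212], [0.0, -1.0, -0.0]]
force: [0.6, -0.5, -5.3]
opening: 0.0491
```

```bash
python3 -c "
from h import *
d=grab('side'); save(d,'side6.png',(190,90,310,250),3.7); s=arm.get_state(); print(s['position'].round(4),s['force'].round(1),s['torque'].round(2),s['opening'])"
```

```text
[ 0.6009 -0.0608  0.2267] [-1.2  0.  -5.3] [ 0.   -0.02  0.05] 0.04908815665558722
```

View pics/side6.png

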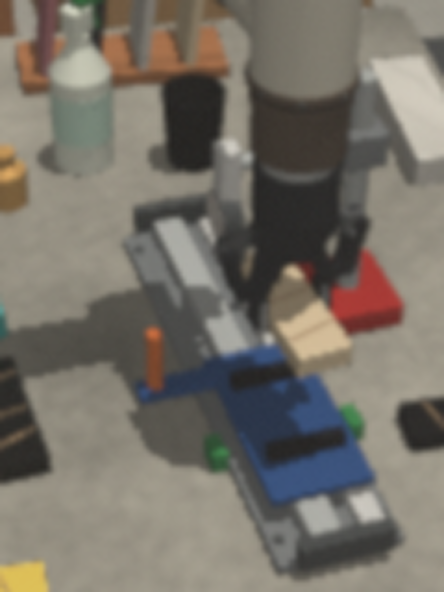

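The slab hangs level about 100 mm above the carrier (crop ~305,320), and the carrier with its bare black bars sits between the green blocks. Now a steady hold.

Request:
carry_out([
  {"ax": 0,"ay": 0,"az": 0,"dx": 0,"dy": 0,"dz": 0,"hand": 1},
  {"ax": 0,"ay": 0,"az": 0,"dx": 0,"dy": 0,"dz": 0,"hand": 1},
  {"ax": 0,"ay": 0,"az": 0,"dx": 0,"dy": 0,"dz": 0,"hand": 1},
  {"ax": 0,"ay": 0,"az": 0,"dx": 0,"dy": 0,"dz": 0,"hand": 1},
  {"ax": 0,"ay": 0,"az": 0,"dx": 0,"dy": 0,"dz": 0,"hand": 1},
  {"ax": 0,"ay": 0,"az": 0,"dx": 0,"dy": 0,"dz": 0,"hand": 1},
  {"ax": 0,"ay": 0,"az": 0,"dx": 0,"dy": 0,"dz": 0,"hand": 1},
  {"ax": 0,"ay": 0,"az": 0,"dx": 0,"dy": 0,"dz": 0,"hand": 1},
])

```text
time_s: 19.5
position: [0.6011, -0.0608, 0.2269]
orientation: [[-0.212, 0.0, -0.977], [0.977, -0.0, -0.212], [-0.0, -1.0, -0.0]]
force: [-0.2, -0.4, -6.0]
opening: 0.0488
```

Request:
carry_out([
  {"ax": 0,"ay": 0,"az": 0,"dx": 0,"dy": 0,"dz": 0,"hand": 1},
  {"ax": 0,"ay": 0,"az": 0,"dx": 0,"dy": 0,"dz": 0,"hand": 1},
  {"ax": 0,"ay": 0,"az": 0,"dx": 0,"dy": 0,"dz": 0,"hand": 1},
  {"ax": 0,"ay": 0,"az": 0,"dx": 0,"dy": 0,"dz": 0,"hand": 1},
  {"ax": 0,"ay": 0,"az": 0,"dx": 0,"dy": 0,"dz": 0,"hand": 1},
  {"ax": 0,"ay": 0,"az": 0,"dx": 0,"dy": 0,"dz": 0,"hand": 1},
  {"ax": 0,"ay": 0,"az": 0,"dx": 0,"dy": 0,"dz": 0,"hand": 1},
  {"ax": 0,"ay": 0,"az": 0,"dx": 0,"dy": 0,"dz": 0,"hand": 1},
])

```text
time_s: 20.3
position: [0.6011, -0.0609, 0.2269]
orientation: [[-0.212, 0.0, -0.977], [0.977, 0.0, -0.212], [-0.0, -1.0, -0.0]]
force: [0.5, 0.4, -5.9]
opening: 0.049
```

Request:
carry_out([
  {"ax": 0,"ay": 0,"az": 0,"dx": 0,"dy": 0,"dz": 0,"hand": 1},
  {"ax": 0,"ay": 0,"az": 0,"dx": 0,"dy": 0,"dz": 0,"hand": 1},
  {"ax": 0,"ay": 0,"az": 0,"dx": 0,"dy": 0,"dz": 0,"hand": 1},
  {"ax": 0,"ay": 0,"az": 0,"dx": 0,"dy": 0,"dz": 0,"hand": 1},
  {"ax": 0,"ay": 0,"az": 0,"dx": 0,"dy": 0,"dz": 0,"hand": 1},
  {"ax": 0,"ay": 0,"az": 0,"dx": 0,"dy": 0,"dz": 0,"hand": 1},
  {"ax": 0,"ay": 0,"az": 0,"dx": 0,"dy": 0,"dz": 0,"hand": 1},
  {"ax": 0,"ay": 0,"az": 0,"dx": 0,"dy": 0,"dz": 0,"hand": 1},
])

```text
time_s: 21.1
position: [0.601, -0.0609, 0.2269]
orientation: [[-0.212, -0.0, -0.977], [0.977, 0.0, -0.212], [0.0, -1.0, -0.0]]
force: [0.1, 0.1, -6.4]
opening: 0.0487
```

Request:
carry_out([
  {"ax": 0,"ay": 0,"az": 0,"dx": 0,"dy": 0,"dz": 0,"hand": 1},
  {"ax": 0,"ay": 0,"az": 0,"dx": 0,"dy": 0,"dz": 0,"hand": 1},
  {"ax": 0,"ay": 0,"az": 0,"dx": 0,"dy": 0,"dz": 0,"hand": 1},
  {"ax": 0,"ay": 0,"az": 0,"dx": 0,"dy": 0,"dz": 0,"hand": 1},
  {"ax": 0,"ay": 0,"az": 0,"dx": 0,"dy": 0,"dz": 0,"hand": 1},
  {"ax": 0,"ay": 0,"az": 0,"dx": 0,"dy": 0,"dz": 0,"hand": 1},
  {"ax": 0,"ay": 0,"az": 0,"dx": 0,"dy": 0,"dz": 0,"hand": 1},
  {"ax": 0,"ay": 0,"az": 0,"dx": 0,"dy": 0,"dz": 0,"hand": 1},
])

```text
time_s: 21.9
position: [0.6011, -0.0609, 0.227]
orientation: [[-0.212, 0.0, -0.977], [0.977, -0.0, -0.212], [-0.0, -1.0, -0.0]]
force: [0.2, -0.5, -6.1]
opening: 0.0492
```

Request:
carry_out([
  {"ax": 0,"ay": 0,"az": 0,"dx": 0,"dy": 0,"dz": 0,"hand": 1},
  {"ax": 0,"ay": 0,"az": 0,"dx": 0,"dy": 0,"dz": 0,"hand": 1},
  {"ax": 0,"ay": 0,"az": 0,"dx": 0,"dy": 0,"dz": 0,"hand": 1},
  {"ax": 0,"ay": 0,"az": 0,"dx": 0,"dy": 0,"dz": 0,"hand": 1},
  {"ax": 0,"ay": 0,"az": 0,"dx": 0,"dy": 0,"dz": 0,"hand": 1},
  {"ax": 0,"ay": 0,"az": 0,"dx": 0,"dy": 0,"dz": 0,"hand": 1},
  {"ax": 0,"ay": 0,"az": 0,"dx": 0,"dy": 0,"dz": 0,"hand": 1},
  {"ax": 0,"ay": 0,"az": 0,"dx": 0,"dy": 0,"dz": 0,"hand": 1},
])

```text
time_s: 22.7
position: [0.601, -0.0609, 0.2269]
orientation: [[-0.212, -0.0, -0.977], [0.977, 0.0, -0.212], [0.0, -1.0, 0.0]]
force: [-0.3, -0.3, -5.8]
opening: 0.0492
```

```bash
python3 -c "
from h import *
d=grab('side');hsv=cv2.cvtColor(d['image'],cv2.COLOR_RGB2HSV);m=cv2.inRange(hsv,(3,150,120),(14,255,255));n,l,s,c=cv2.connectedComponentsWithStats(m)
for i in range(1,n):
  if s[i,4]>8: print('post',s[i],onz(d,c[i][0],s[i,1],.11))
s=arm.get_state(); print(s['time_s'],s['position'].round(4),s['force'].round(1),s['torque'].round(2),s['opening'])
print(arm.finish_job())"
```

```text
post [230 179   3  13  26] [0.48971827 0.00399287 0.11      ]
22.75 [ 0.6011 -0.0608  0.2269] [ 0.4  0.3 -6.1] [0.03 0.04 0.01] 0.0492800780309304
the job is handed in; nothing more can be done
None
```

I pushed the carrier by its post into the station with the specimen still lying on it. I then gripped the specimen, lifted it straight up about 10 cm and held it for 4 s. The job was handed in at 22.75 s with the specimen still in the air.

**Hold:** during the hold the tool stayed still within 0.2 mm. The weight read about 6 N with almost no torque, and the fingers stood at 49 mm, so the specimen was held level.

**Carrier in its station:** I felt no single sharp click. Instead, resistance rose in both directions, about 5 N on one side and 9 N on the other, around a slack band about 4 mm wide. I took that as seated in the detent.

**Extra push:** my first push went about 2 mm past centre, so I nudged the carrier back from the far side. That left it about 2 mm the other way, and I pushed it to the middle of the band before gripping.

**Checks that disagreed or were missing:**
- The last side-camera reading put the post 3 to 4 mm towards rig +y of where the finger contacts put it. The reading is only good to a few millimetres (one pixel is about 3 mm).
- My last top-view check of the carrier failed because the arm blocked the view. The final side picture shows it between the green blocks.

I saw no contact with the gauge stand or the other things on the bench.

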